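# Seat the tube rack on the bench mixer and slide its lock lever to the second stop

### The job

Without picking anything up, push the blue tube rack with the fingertips along its channel on the bench mixer until it stands against the steel back fence. Only then push the orange lock lever past its first catch at the yellow mark and all the way to the second stop at the green mark, so that its bar lies across the front of the rack, and leave it there. Leave the jars, bottle, cup and boxes standing where they are.

Things in the scene. Friction and masses are not known exactly. Their poses are not given: they have to be found in the camera images.
- mixer: white bench mixer with a grey platform on top, fixed to the bench. Origin: at bench level, 65 mm below the platform's surface, under the middle line of the rack channel. x points away from the robot along the channel to the back fence, y to the left across it, z up. The mixer spans x -120 to +120, y -90 to +180 mm. Positions given in 'mixer x, y' below are in this frame
- fence_face (a point): foot of the steel back fence's front face, on the platform at the middle of the channel (mixer x +75, y 0 mm). Fence 30 mm high. The channel in front of it is 108 mm wide between two aluminium guides 14 mm high (the left one has a gap for the lock bar) and open at the robot's side
- green_mark (a point): 30 x 12 mm green mark on the platform beside the lever's track, level with the second stop (mixer x -33, y +71 mm). The yellow mark of the first catch is 30 mm to its left (+y), the white mark of the unlocked place 60 mm to its left. The track runs along y at mixer x -1 mm, left of the channel
- rack_mid (a point): blue rack holding eight capped tubes, loose in the channel, 0.25 to 0.5 kg. Block 66 mm along x, 100 mm wide (y), 40 mm high; tubes rise to 64 mm. The point is the block's centre, 20 mm above the platform; axes as the mixer's (within 2 degrees or so). It starts 30 to 55 mm short of the fence; against the fence the point is at mixer x +42 and its near face at x +9 mm
- lock_lever (a joint): travel of the orange lock lever (m) along the mixer's -y, from the left towards the channel: 0 = unlocked, white mark; 0.030 = first catch, yellow mark; 0.060 = second stop, hard end, green mark. A spring catch holds it at these three places: leaving one takes a push of about 7 N, easing half-way to the next; let go in between, it springs to the nearer one
- lever_paddle (a point): centre of the lever's orange upright paddle, 28 mm above the platform; 24 mm wide (x), 10 mm thick (y), 4 to 52 mm above the platform; axes as the mixer's. Push its left (+y) face to -y; the platform left of it is free. A steel bar 8 to 20 mm above the platform runs 75 mm to the paddle's right; it slides across before the rack, 5 mm clear, or strikes a rack that is not home
- rack: the same rack; origin at the centre of its underside, on the platform
- jar_deck: specimen jar with a pink cap, 44 mm across, 56 mm high, standing on the mixer's platform behind the lever track; origin at the centre of its underside; leave alone
- jar_a: specimen jar with a pink cap, 44 mm across, 56 mm high, on the bench close to the mixer's right side (its -y side); origin at the centre of its underside; leave alone
- jar_b: the same kind of jar, also on the bench at the mixer's right side; leave alone
- tip_box: grey pipette-tip box with a blue lid, 85 x 120 x 65 mm high, on the bench; origin at the centre of its underside; leave alone
- reagent: amber bottle with a blue cap, 64 mm across, 140 mm high, on the bench; origin at the centre of its underside; leave alone
- beaker: white open cup, 70 mm across, 85 mm high, on the bench; origin at the centre of its underside; leave alone
- slide_box: flat green slide box, 90 x 170 x 30 mm high, on the bench; origin at the centre of its underside; leave alone

How it is judged:
By the outcome, as a careful person would: the job done as asked, in the order asked, and still so for the second after the job is handed in, with the robot touching nothing.
It also fails if it takes over 40 s, if anything falls off the work surface, if the arm or the gripper's body presses on something with over 40 N, if the wrist force passes 120 N, or if a joint passes its speed limit or range.

### The arm

A 6-joint arm with a two-finger parallel gripper is mounted at the origin on the work surface. World frame = base frame: x ahead of the robot, y to its left, z up, the work surface at z = 0. Lengths are in m, angles in rad, forces in N, time in s.
With the tool pointing down it reaches from about 0.375 to 0.975 m from the base axis. Payload 3.8 kg.
Tool frame: the origin (TCP) lies at the very end of the fingers, on their centre line; the grasp point (between the pads) lies 19 mm behind it; z points along the fingers, y is the direction in which the jaws open and shut (so a half turn about z gives the same grasp; the last joint's range is limited). The gripper opens to 85 mm and grips with 20 to 120 N. Pads are 22 mm wide; open, the fingers measure 114 mm over their backs; the gripper's body (76 mm by 85 mm) begins 54 mm behind the grasp point. The pads swing forward as they close: fully open they stand 13 mm farther back than shut.
Start: joints at [-1.159, 0.264, 1.604, -0, 1.274, -0.037], TCP at [0.293, -0.608, 0.231] pointing down, gripper open.
Joint ranges: [-2.63, 2.63], [-0.94, 2.18], [0.31, 2.57], [-1.31, 4.45], [0, 2.66], [-2.55, 2.55]. Speed limits (rad/s): [2.57, 2.57, 3.14, 3.14, 3.14, 3.14].

### API

Orientations are given as a rotation vector (axis times angle).
In Python, from workcell import bot, viewer gives the robot as it stands.
- The arm moves only by the tool jog_arm, never from a script. Its argument "motion" is a list of rows, each an object of numbers: "dx", "dy", "dz": the shift along the world's x, y, z in cm; "turn": the turn about the world's z in rad. A call has 1 to 12 rows; each row shifts and turns the commanded pose from where the row before left it; what a row does not reach is not made up. A row lasts 1/12 s, in which the tool goes at most 41.7 mm and 7.16 degrees, less where a joint would pass 70% of its speed; a pose out of reach is approached as far as the arm can. A call is refused whole if a number of a shift passes 4.17 or a number of a turn 0.125, either way. A call with a gripper value outside its range is refused whole. "fingers" is the finger opening in cm, from 0 to 8.54, set as the call begins (left out, the last holds). The fingers move at their own pace and stop on an object; "grip_force" is the grip in N (left out, the last holds). Time passes only in rows, so rows that do not move let the fingers close. It gives the time, the measured TCP pose, the force and the opening at its end, in the units of the state.
- bot.read_state(): the state, without advancing time (a new reading comes with each control period).
- viewer.read_camera(name): name is "scene" or "top" or "wrist"; returns (picture, depth): 480x640x3 uint8, red, green, blue; 480x640 float32, m along the optical axis (not along the pixel's ray), 0 where there is no reading.
- viewer.camera_info(name): a dict with "vertical_fov" (degrees; the focal length in pixels is half the picture's height over the tangent of half this angle, whatever the lens; pixels are square), "cx", "cy" (the principal point, pixels), "R" (3x3) and "t" (3): a world point X has camera coordinates R X + t. Camera axes: x right, y down, z forward; pixel columns grow to the right and rows downward; lengths in m; the calibration is good to about 2 mm. A picture is of the moment at which its call begins: read the wrist's pose just before it. camera_info takes no time and is no camera call; for the wrist camera it gives the pose at the moment of the call.
- bot.finish_job(): hands the job in, once; it reports no verdict.
The state is a dict: "time": time; "q": joint angles; "joint_vel": joint speeds; "joint_torque": joint torques, N m; "tool_pos": TCP position; "tcp_rot": TCP orientation; "wrist_force": force on the tool from outside, world axes, zero at the start; "torque": the same for the moment, N m; "width": opening from 0.0 (shut) to 1.0 (fully open).
Only numpy, scipy, OpenCV 4.12 (cv2) and the standard library are available. Lean on these libraries where they do the work, as an engineer would, in place of code of your own. Each camera call takes 0.05 s, during which the arm holds its last target. There are 200 camera calls.

## Working session

There is one attempt and no reset: what is moved stays moved. The work goes in short steps, Python scripts to look and compute and a tool call to move; the robot and the scene stay as the last step left them, time stands still between calls to the robot, and variables do not carry over. Pictures are saved under pics/ and viewed, about 8 in all and at most 12, crops included, and the job is handed in when it is done.

Besides the shell and the picture viewer there is one more tool, called in YAML: its name, and indented under it one key for each argument. jog_arm: Moves the arm, as the interface text tells. Its arguments: {"type":"object","properties":{"motion":{"type":"array"},"fingers":{"type":"number"},"grip_force":{"type":"number"}},"required":["motion"]}

```bash
mkdir -p pics
python3 - <<'E'
from workcell import bot, viewer
import cv2,numpy as np
for n in("scene","top"):
    p,d=viewer.read_camera(n); i=viewer.camera_info(n); print(n,i)
    cv2.imwrite(f"pics/{n}0.png",p[:,:,::-1]); np.savez(f"{n}0.npz",p=p,d=d,R=i["R"],t=i["t"])
    print((d>0).mean())
print(bot.read_state())
E
```

```text
scene {'vertical_fov': 55.3951151592404, 'cx': 322.953381980215, 'cy': 236.99347709848416, 'R': array([[ 0.1174702 ,  0.9930561 , -0.00635133],
       [ 0.62527122, -0.07893003, -0.77640579],
       [-0.77151582,  0.08723324, -0.63020132]]), 't': array([-0.05998116, -0.26694787,  1.38251221])}
0.9959049479166666
top {'vertical_fov': 43.27874200291714, 'cx': 321.6683503376034, 'cy': 225.26761142105465, 'R': array([[ 0.02095048, -0.99974791, -0.00807419],
       [-0.99921808, -0.02066716, -0.03370609],
       [ 0.03353072,  0.00877403, -0.99939917]]), 't': array([-0.01283005,  0.53181585,  1.52628093])}
0.9957877604166666
{'time': 0.1, 'q': array([-1.15892646e+00,  2.64651402e-01,  1.60524256e+00, -2.36036953e-05,
        1.27371114e+00, -3.68792575e-02]), 'joint_vel': array([-0.0005759 , -0.00254766, -0.0052886 , -0.00106364, -0.00022565,
        0.00081075]), 'joint_torque': array([ 1.55991103e-06, -5.16705501e+01, -3.68591166e+01, -1.42461918e-04,
        6.26839406e-03, -3.12272000e-06]), 'tool_pos': array([ 0.29257866, -0.60755682,  0.23010156]), 'tcp_rot': array([-3.06091778e+00, -6.98565449e-01,  6.23662532e-04]), 'wrist_force': array([-0.20961561, -0.55503265, -0.6272855 ]), 'torque': array([0.00708571, 0.03509316, 0.00087238]), 'width': 1.0026805417184974}
```

View pics/top0.png

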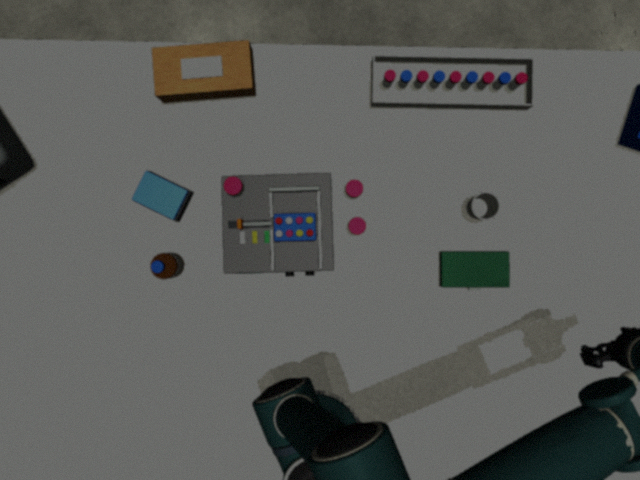

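View pics/scene0.png

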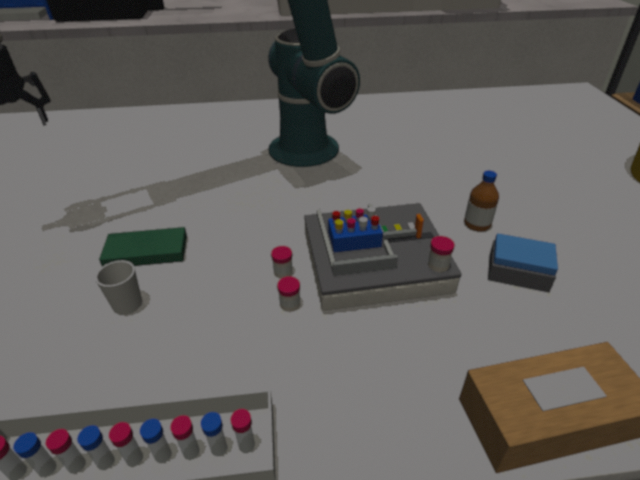

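The top view shows the platform at px (222–333, 173–273), the blue rack at (273–317, 212–241), the lever paddle at about (237, 225), and the marks at y≈238. The channel opens toward the robot. jar_deck is at (233, 186), and jar_a and jar_b are at about (355, 188) and (357, 226).

```bash
cat > h.py <<'E'
import numpy as np,cv2
from workcell import bot,viewer
def look(n):
    i=viewer.camera_info(n); p,d=viewer.read_camera(n); return p,d,i
def cloud(d,i):
    f=240/np.tan(np.radians(i["vertical_fov"]/2)); v,u=np.mgrid[:480,:640]
    c=np.dstack([(u-i["cx"])/f*d,(v-i["cy"])/f*d,d])
    return (c-i["t"])@np.asarray(i["R"])
def ray(uv,z,i):
    f=240/np.tan(np.radians(i["vertical_fov"]/2)); R=np.asarray(i["R"])
    w=np.array([(uv[0]-i["cx"])/f,(uv[1]-i["cy"])/f,1])@R; o=-R.T@i["t"]
    return o+w*(z-o[2])/w[2]
def hsv(p): return cv2.cvtColor(p,cv2.COLOR_RGB2HSV)
def mix(P,o,a):
    c,s=np.cos(a),np.sin(a); q=np.asarray(P)[...,:2]-o
    return np.stack([q[...,0]*c+q[...,1]*s,-q[...,0]*s+q[...,1]*c],-1)
E
python3 - <<'E'
from h import *
i=viewer.camera_info("top"); z=np.load("top0.npz"); p,d=z["p"],z["d"]; X=cloud(d,i); H=hsv(p)
r=np.zeros((480,640),bool); r[150:300,205:345]=1
m=(r&(X[...,2]>.045)).astype(np.uint8); n,l,st,_=cv2.connectedComponentsWithStats(m); k=1+np.argmax(st[1:,4])
m=cv2.morphologyEx((l==k).astype(np.uint8),cv2.MORPH_OPEN,np.ones((9,9)))
c=max(cv2.findContours(m,0,2)[0],key=cv2.contourArea)
b=cv2.boxPoints(cv2.minAreaRect(c)); W=np.array([ray(q,.065,i) for q in b])
print("platform h",np.median(X[...,2][m>0])); print(W.round(4))
ctr=W.mean(0)[:2]; e=[W[(k+1)%4]-W[k] for k in range(4)]; print([np.linalg.norm(x).round(4) for x in e])
L=max(e,key=lambda x:np.linalg.norm(x)); a=np.arctan2(L[1],L[0])-np.pi/2; a=(a+np.pi/2)%np.pi-np.pi/2
R2=np.array([[np.cos(a),-np.sin(a)],[np.sin(a),np.cos(a)]]); o=ctr-R2@[0,.045]; print("mixer o",o,"a",a)
def blob(name,lo,hi,zp):
    mm=cv2.inRange(H,lo,hi)*r.astype(np.uint8); n,l,st,ce=cv2.connectedComponentsWithStats(mm)
    for k in range(1,n):
        if st[k,4]>6: w=ray(ce[k],zp,i); print(name,st[k],w.round(4),"mix",mix(w,o,a).round(4),"z",np.median(X[...,2][l==k]).round(3))
blob("green",(45,80,40),(80,255,255),.065); blob("yel",(22,100,40),(35,255,255),.065)
blob("orange",(5,120,40),(18,255,255),.117); blob("blue",(105,120,40),(125,255,255),.105); blob("pink",(160,120,40),(179,255,255),.121)
s=p[165:285,210:340]; cv2.imwrite("pics/t1.png",cv2.resize(s,None,fx=5,fy=5)[:,:,::-1])
E
```

```text
platform h 0.06732981931010266
[[ 0.6469  0.2494  0.065 ]
 [ 0.6602 -0.0213  0.065 ]
 [ 0.4208 -0.0331  0.065 ]
 [ 0.4073  0.236   0.065 ]]
[np.float64(0.271), np.float64(0.2396), np.float64(0.2695), np.float64(0.24)]
mixer o [0.53602447 0.06279874] a 0.04905446017197246
green [264 231   6  12  63] [0.4997 0.1323 0.065 ] mix [-0.0329  0.0712] z 0.068
yel [307 217   5   6  26] [0.5436 0.029  0.065 ] mix [ 0.0059 -0.0341] z 0.13
yel [252 231   6  13  64] [0.4987 0.1622 0.065 ] mix [-0.0324  0.1011] z 0.068
yel [297 230   6   6  29] [0.5111 0.0521 0.065 ] mix [-0.0255 -0.0095] z 0.13
orange [237 219   6  10  54] [0.5284 0.1916 0.117 ] mix [-0.0013  0.129 ] z 0.116
blue [274 213  42  29 733] [0.5234 0.0612 0.105 ] mix [-0.0127 -0.001 ] z 0.106
pink [224 177  19  18 279] [0.6179 0.2091 0.121 ] mix [0.0889 0.1421] z 0.122
pink [275 218   7   6  23] [0.5376 0.1001 0.121 ] mix [0.0034 0.0372] z 0.129
pink [296 218   6   5  26] [0.5398 0.0516 0.121 ] mix [ 0.0032 -0.0114] z 0.129
pink [286 230   7   6  29] [0.5087 0.074  0.121 ] mix [-0.0267  0.0125] z 0.13
pink [306 230   7   6  22] [0.5107 0.0264 0.121 ] mix [-0.0271 -0.0351] z 0.129
```

View pics/t1.png

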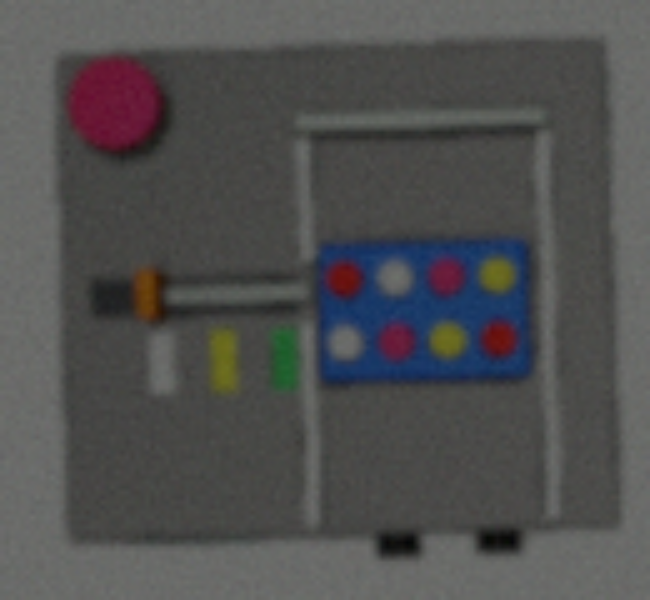

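The mixer pose is consistent: the sides measure 240 × 270 mm, and the green mark lands at mixer (-33, +71), as given. In the crop the rack block is at (320–532, 240–382), the paddle at (148, 293), and the lever is at the white mark. I'm moving above the channel's near end now.

jog_arm:
  motion:
    - {"dx": 0.9, "dy": 3.7, "turn": -0.033}
    - {"dx": 0.9, "dy": 3.7, "turn": -0.033}
    - {"dx": 0.9, "dy": 3.7, "turn": -0.033}
    - {"dx": 0.9, "dy": 3.7, "turn": -0.033}
    - {"dx": 0.9, "dy": 3.7, "turn": -0.033}
    - {"dx": 0.9, "dy": 3.7, "turn": -0.033}
    - {"dx": 0.9, "dy": 3.7, "turn": -0.033}
    - {"dx": 0.9, "dy": 3.7, "turn": -0.033}
    - {"dx": 0.9, "dy": 3.7, "turn": -0.033}
    - {"dx": 0.9, "dy": 3.7, "turn": -0.033}
    - {"dx": 0.9, "dy": 3.7, "turn": -0.033}
    - {"dx": 0.9, "dy": 3.7, "turn": -0.037}
  fingers: 4

```text
validation failed for argument at $.mo...
```

jog_arm:
  motion:
    - {"dx": 0.8, "dy": 3.7}
    - {"dx": 0.8, "dy": 3.7}
    - {"dx": 0.8, "dy": 3.7}
    - {"dx": 0.8, "dy": 3.7}
    - {"dx": 0.8, "dy": 3.7}
    - {"dx": 0.7, "dy": 3.7}
    - {"dz": -2}
    - {"dz": -2}
    - {}
    - {}

```text
validation failed for argument at $.mo...
```

Run:
```python
from h import *
s=bot.read_state(); print(s["time"],s["tool_pos"],s["tcp_rot"],s["q"],s["width"],s["wrist_force"])
p,d,i=look("wrist"); cv2.imwrite("pics/w1.png",p[:,:,::-1]); X=cloud(d,i); H=hsv(p)
o=np.array([.536,.0628]);a=.049
m=cv2.inRange(H,(105,120,30),(125,255,255))>0; m&=(X[...,2]>.06)&(X[...,2]<.11)
M=mix(X,o,a)
print("rack",np.percentile(M[m],[1,50,99],axis=0),np.percentile(X[m][:,2],[1,99]))
m=(cv2.inRange(H,(5,120,30),(18,255,255))>0)&(X[...,2]>.06)
if m.sum()>20: print("lever",np.percentile(M[m],[2,50,98],axis=0),np.percentile(X[m][:,2],[1,99]))
m=(cv2.inRange(H,(45,80,30),(80,255,255))>0)&(X[...,2]>.05); print("green",np.median(M[m],axis=0),m.sum())
```

```text
0.1 [ 0.29257866 -0.60755682  0.23010156] [-3.06091778e+00 -6.98565449e-01  6.23662532e-04] [-1.15892646e+00  2.64651402e-01  1.60524256e+00 -2.36036953e-05
  1.27371114e+00 -3.68792575e-02] 1.0026805417184974 [-0.20961561 -0.55503265 -0.6272855 ]Traceback (most recent call last):
  File "<stdin>", line 7, in <module>
    return _quantile_unchecked(
        a, q, axis, out, overwrite_input, method, keepdims, weights)
    return _ureduce(a,
                    func=_quantile_ureduce_func,
    ...<5 lines>...
                    overwrite_input=overwrite_input,
                    method=method)
    r = func(a, **kwargs)
    result = _quantile(arr,
                       quantiles=q,
    ...<2 lines>...
                       out=out,
                       weights=wgt)
    slices_having_nans = np.isnan(arr[-1, ...])
                                  ~~~^^^^^^^^^
IndexError: index -1 is out of bounds for axis 0 with size 0
```

View pics/w1.png

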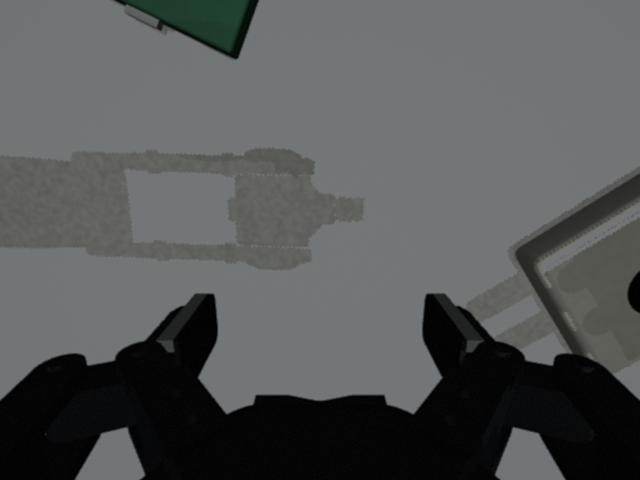

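Both calls were refused, so the arm hasn't moved. This wrist view only shows the start place, with the slide box corner at (235, 55) and the shadow. I'll try again with all four keys in each row.

jog_arm:
  motion:
    - {"dx": 0.9, "dy": 3.7, "dz": 0, "turn": -0.033}
    - {"dx": 0.9, "dy": 3.7, "dz": 0, "turn": -0.033}
    - {"dx": 0.9, "dy": 3.7, "dz": 0, "turn": -0.033}
    - {"dx": 0.9, "dy": 3.7, "dz": 0, "turn": -0.033}
    - {"dx": 0.9, "dy": 3.7, "dz": 0, "turn": -0.033}
    - {"dx": 0.9, "dy": 3.7, "dz": 0, "turn": -0.033}
    - {"dx": 0.9, "dy": 3.7, "dz": 0, "turn": -0.033}
    - {"dx": 0.9, "dy": 3.7, "dz": 0, "turn": -0.033}
    - {"dx": 0.9, "dy": 3.7, "dz": 0, "turn": -0.033}
    - {"dx": 0.9, "dy": 3.7, "dz": 0, "turn": -0.033}
    - {"dx": 0.9, "dy": 3.7, "dz": 0, "turn": -0.033}
    - {"dx": 0.9, "dy": 3.7, "dz": 0, "turn": -0.037}
  fingers: 4

```text
time: 1.15
tool_pos: [0.4006, -0.1623, 0.2312]
tcp_rot: [3.141, 0.073, 0.0]
wrist_force: [1.3, -0.3, 0.7]
width: 0.465
```

jog_arm:
  motion:
    - {"dx": 0.8, "dy": 3.7, "dz": 0, "turn": 0}
    - {"dx": 0.8, "dy": 3.7, "dz": 0, "turn": 0}
    - {"dx": 0.8, "dy": 3.7, "dz": 0, "turn": 0}
    - {"dx": 0.8, "dy": 3.7, "dz": 0, "turn": 0}
    - {"dx": 0.8, "dy": 3.7, "dz": 0, "turn": 0}
    - {"dx": 0.8, "dy": 3.6, "dz": 0, "turn": 0}
    - {"dx": 0, "dy": 0, "dz": 0, "turn": 0}
    - {"dx": 0, "dy": 0, "dz": 0, "turn": 0}
    - {"dx": 0, "dy": 0, "dz": 0, "turn": 0}

```text
time: 1.9
tool_pos: [0.4485, 0.0568, 0.2309]
tcp_rot: [3.14, 0.079, -0.001]
wrist_force: [-0.9, -1.0, 1.0]
width: 0.467
```

```bash
cat > m.py <<'E'
from h import *
import sys
o=np.array([.536,.0628]);a=.049
s=bot.read_state(); print(s["time"],s["tool_pos"],"mix",mix(s["tool_pos"],o,a),s["tcp_rot"],s["width"],s["wrist_force"])
def meas(n,save=None):
    p,d,i=look(n); X=cloud(d,i); H=hsv(p); M=mix(X,o,a)
    if save: cv2.imwrite(save,p[:,:,::-1])
    for nm,lo,hi,zl,zh in(("rack top",(105,120,25),(125,255,255),.098,.112),("lever",(5,120,25),(18,255,255),.07,.125),("green",(45,80,25),(80,255,255),.055,.075)):
        m=(cv2.inRange(H,lo,hi)>0)&(X[...,2]>zl)&(X[...,2]<zh)&(abs(M-[0,.045])<[.13,.14]).all(-1)
        if m.sum()>15: print(n,nm,m.sum(),"x",np.percentile(M[m][:,0],[1,50,99]).round(4),"y",np.percentile(M[m][:,1],[1,50,99]).round(4),"z",np.percentile(X[m][:,2],[1,99]).round(3))
if __name__=="__main__":
    for n in sys.argv[2:]: meas(n,f"pics/{sys.argv[1]}_{n}.png")
E
python3 m.py a wrist top
```

```text
1.9 [0.44848805 0.05676803 0.23093696] mix [-0.08770236 -0.00173836] [ 3.13998320e+00  7.85702373e-02 -1.35629355e-03] 0.4665683407135901 [-0.86570333 -1.01764414  0.95168667]
wrist rack top 7640 x [-0.0439 -0.011   0.0199] y [-0.0483  0.0003  0.0487] z [0.103 0.107]
wrist lever 1165 x [-0.0123 -0.0012  0.0102] y [0.1252 0.1263 0.1346] z [0.075 0.118]
wrist green 505 x [-0.0473 -0.0321 -0.0179] y [0.0648 0.0708 0.0768] z [0.065 0.069]
top rack top 614 x [-0.0406 -0.0097  0.0201] y [-0.0491  0.0013  0.0488] z [0.099 0.112]
top lever 56 x [-0.0118 -0.0012  0.0098] y [0.1251 0.1293 0.1351] z [0.089 0.124]
top green 55 x [-0.0414 -0.0315 -0.0191] y [0.0646 0.0715 0.0771] z [0.059 0.074]
```

View pics/a_wrist.png

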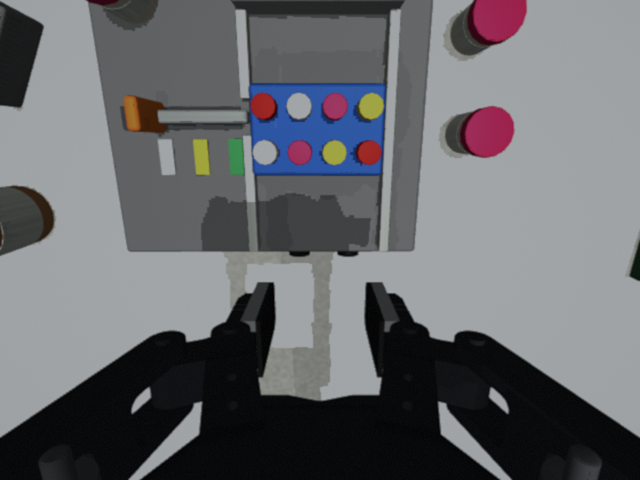

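The rack block's near face is at mixer x -45 and its centre at -12, so it has about 54 mm to go. The lever paddle is at y≈+130 (white mark), and the wrist and top views agree. Next I descend behind the rack.

jog_arm:
  motion:
    - {"dx": 0, "dy": 0.2, "dz": -3.5, "turn": 0}
    - {"dx": 0, "dy": 0, "dz": -3.5, "turn": 0}
    - {"dx": 0, "dy": 0, "dz": -3.5, "turn": 0}
    - {"dx": 0, "dy": 0, "dz": -2.8, "turn": 0}
    - {"dx": 0, "dy": 0, "dz": -1.0, "turn": 0}
    - {"dx": 0, "dy": 0, "dz": -1.0, "turn": 0}
    - {"dx": 0, "dy": 0, "dz": 0, "turn": 0}
    - {"dx": 0, "dy": 0, "dz": 0, "turn": 0}

```text
time: 2.67
tool_pos: [0.4498, 0.0584, 0.0793]
tcp_rot: [-3.141, -0.075, -0.002]
wrist_force: [-0.3, 1.0, -0.3]
width: 0.467
```

jog_arm:
  motion:
    - {"dx": 1.0, "dy": 0.05, "dz": 0, "turn": 0}
    - {"dx": 1.0, "dy": 0.05, "dz": 0, "turn": 0}
    - {"dx": 0.5, "dy": 0.02, "dz": 0, "turn": 0}
    - {"dx": 0.4, "dy": 0.02, "dz": 0, "turn": 0}
    - {"dx": 0.4, "dy": 0.02, "dz": 0, "turn": 0}
    - {"dx": 0.4, "dy": 0.02, "dz": 0, "turn": 0}
    - {"dx": 0.4, "dy": 0.02, "dz": 0, "turn": 0}
    - {"dx": 0.4, "dy": 0.02, "dz": 0, "turn": 0}
    - {"dx": 0.4, "dy": 0.02, "dz": 0, "turn": 0}
    - {"dx": 0.4, "dy": 0.02, "dz": 0, "turn": 0}

```text
time: 3.5
tool_pos: [0.502, 0.0615, 0.078]
tcp_rot: [3.141, 0.077, -0.001]
wrist_force: [-3.2, 0.2, 0.7]
width: 0.471
```

jog_arm:
  motion:
    - {"dx": 0.4, "dy": 0.02, "dz": 0, "turn": 0}
    - {"dx": 0.4, "dy": 0.02, "dz": 0, "turn": 0}
    - {"dx": 0.4, "dy": 0.02, "dz": 0, "turn": 0}
    - {"dx": 0.4, "dy": 0.02, "dz": 0, "turn": 0}
    - {"dx": 0.4, "dy": 0.02, "dz": 0, "turn": 0}
    - {"dx": 0.3, "dy": 0.02, "dz": 0, "turn": 0}
    - {"dx": 0.2, "dy": 0.01, "dz": 0, "turn": 0}
    - {"dx": 0, "dy": 0, "dz": 0, "turn": 0}

```text
time: 4.17
tool_pos: [0.5277, 0.0628, 0.0784]
tcp_rot: [-3.141, -0.077, -0.002]
wrist_force: [-0.3, 0.7, -0.3]
width: 0.47
```

```bash
python3 m.py b wrist top
```

```text
4.1667 [0.52770173 0.06278285 0.07844366] mix [-0.00828915  0.00038933] [-3.14061451e+00 -7.66079094e-02 -1.58576630e-03] 0.46994146382437174 [-0.31867647  0.73658154 -0.2584434 ]
wrist rack top 29328 x [0.0044 0.0387 0.0676] y [-0.0469  0.0003  0.0475] z [0.103 0.107]
wrist lever 2203 x [-0.0114  0.0026  0.0113] y [0.1246 0.1259 0.1314] z [0.072 0.099]
wrist green 564 x [-0.0365 -0.0247 -0.0176] y [0.0663 0.0712 0.0768] z [0.066 0.068]
top rack top 133 x [0.0583 0.0638 0.0678] y [-0.044   0.0058  0.0489] z [0.098 0.112]
top lever 52 x [-0.0118 -0.0013  0.0098] y [0.1255 0.1291 0.1349] z [0.092 0.124]
```

jog_arm:
  motion:
    - {"dx": 0.2, "dy": 0.01, "dz": 0, "turn": 0}
    - {"dx": 0.15, "dy": 0.01, "dz": 0, "turn": 0}
    - {"dx": 0.1, "dy": 0, "dz": 0, "turn": 0}

```text
time: 4.52
tool_pos: [0.531, 0.063, 0.0785]
tcp_rot: [-3.141, -0.077, 0.001]
wrist_force: [-4.2, 0.5, 2.8]
width: 0.47
```

jog_arm:
  motion:
    - {"dx": 0.1, "dy": 0, "dz": 0, "turn": 0}
    - {"dx": 0, "dy": 0, "dz": 0, "turn": 0}

```text
time: 4.68
tool_pos: [0.5324, 0.063, 0.0784]
tcp_rot: [-3.141, -0.077, -0.0]
wrist_force: [-3.3, 0.4, 2.1]
width: 0.466
```

jog_arm:
  motion:
    - {"dx": 0.1, "dy": 0, "dz": 0, "turn": 0}
    - {"dx": 0, "dy": 0, "dz": 0, "turn": 0}

```text
time: 4.85
tool_pos: [0.5335, 0.063, 0.0782]
tcp_rot: [-3.141, -0.077, -0.0]
wrist_force: [-3.2, -0.5, 2.0]
width: 0.469
```

jog_arm:
  motion:
    - {"dx": 0.1, "dy": 0, "dz": 0, "turn": 0}
    - {"dx": 0, "dy": 0, "dz": 0, "turn": 0}

```text
time: 5.02
tool_pos: [0.5346, 0.063, 0.0782]
tcp_rot: [-3.141, -0.077, -0.0]
wrist_force: [-3.1, 0.4, 2.6]
width: 0.466
```

jog_arm:
  motion:
    - {"dx": 0.1, "dy": 0, "dz": 0, "turn": 0}
    - {"dx": 0, "dy": 0, "dz": 0, "turn": 0}

```text
time: 5.18
tool_pos: [0.5348, 0.0629, 0.0782]
tcp_rot: [3.141, 0.077, -0.002]
wrist_force: [-5.2, 0.8, 5.1]
width: 0.467
```

```bash
python3 m.py c wrist
```

```text
5.1833 [0.53484017 0.06294122 0.07815245] mix [-0.00115152  0.00019786] [ 3.14062972e+00  7.68421348e-02 -2.20881946e-03] 0.4673736085065549 [-5.19770988  0.75041175  5.11904075]
wrist rack top 29502 x [0.0118 0.0461 0.0748] y [-0.0471  0.0001  0.0474] z [0.103 0.107]
wrist lever 2351 x [-0.0113  0.003   0.0114] y [0.1246 0.126  0.1317] z [0.072 0.1  ]
wrist green 320 x [-0.0292 -0.0207 -0.0174] y [0.0651 0.0706 0.0766] z [0.065 0.068]
```

jog_arm:
  motion:
    - {"dx": 0.1, "dy": 0, "dz": 0, "turn": 0}
    - {"dx": 0, "dy": 0, "dz": 0, "turn": 0}

```text
time: 5.4
tool_pos: [0.5348, 0.0629, 0.0781]
tcp_rot: [3.141, 0.077, -0.006]
wrist_force: [-8.1, 0.4, 6.1]
width: 0.467
```

jog_arm:
  motion:
    - {"dx": 0.1, "dy": 0, "dz": 0, "turn": 0}
    - {"dx": 0, "dy": 0, "dz": 0, "turn": 0}

```text
time: 5.57
tool_pos: [0.5348, 0.0629, 0.0779]
tcp_rot: [3.14, 0.077, -0.009]
wrist_force: [-11.3, -0.8, 7.8]
width: 0.465
```

The rack is home: motion stalled, force rose, and the far face reads +75. Next I back off, rise, shut the fingers and go left of the lever.

jog_arm:
  motion:
    - {"dx": -0.5, "dy": 0, "dz": 0, "turn": 0}
    - {"dx": -1, "dy": -0.05, "dz": 0, "turn": 0}
    - {"dx": -2, "dy": -0.1, "dz": 0, "turn": 0}
    - {"dx": -2.5, "dy": -0.1, "dz": 0, "turn": 0}
    - {"dx": 0, "dy": 0, "dz": 3.5, "turn": 0}
    - {"dx": 0, "dy": 0, "dz": 3.5, "turn": 0}
    - {"dx": 0, "dy": 0, "dz": 3.5, "turn": 0}
    - {"dx": 0, "dy": 0, "dz": 3.5, "turn": 0}

```text
time: 6.23
tool_pos: [0.4771, 0.0604, 0.2196]
tcp_rot: [3.141, 0.077, 0.003]
wrist_force: [1.0, 0.5, -0.7]
width: 0.471
```

jog_arm:
  motion:
    - {"dx": 1, "dy": 3.5, "dz": 0, "turn": 0}
    - {"dx": 1, "dy": 3.5, "dz": 0, "turn": 0}
    - {"dx": 1, "dy": 3.5, "dz": 0, "turn": 0}
    - {"dx": 1, "dy": 3.5, "dz": 0, "turn": 0}
    - {"dx": 1, "dy": 3.5, "dz": 0, "turn": 0}
    - {"dx": 0, "dy": 0, "dz": 0, "turn": 0}
    - {"dx": 0, "dy": 0, "dz": 0, "turn": 0}
  fingers: 0

```text
time: 6.82
tool_pos: [0.5278, 0.2372, 0.2181]
tcp_rot: [-3.14, -0.081, -0.002]
wrist_force: [-0.1, -0.1, 0.0]
width: -0.001
```

```bash
python3 m.py d wrist top
```

```text
6.8167 [0.52777172 0.23717294 0.21812213] mix [0.00032245 0.17456668] [-3.14025762e+00 -8.13712092e-02 -1.96576301e-03] -0.0007988698191422035 [-0.06131431 -0.13578879  0.00238443]
wrist rack top 6774 x [0.0107 0.0438 0.0746] y [-0.0469  0.0107  0.0505] z [0.099 0.107]
wrist lever 715 x [-0.0113  0.0032  0.0574] y [-0.0285  0.1328  0.136 ] z [0.074 0.12 ]
wrist green 444 x [-0.0474 -0.0326 -0.0179] y [0.0643 0.0709 0.077 ] z [0.065 0.068]
top rack top 679 x [0.0095 0.0419 0.0734] y [-0.0487 -0.      0.0489] z [0.099 0.112]
top lever 51 x [-0.0118 -0.0023  0.0097] y [0.1253 0.1296 0.1352] z [0.092 0.122]
top green 63 x [-0.0463 -0.034  -0.0193] y [0.0645 0.0714 0.0775] z [0.058 0.074]
```

View pics/d_wrist.png

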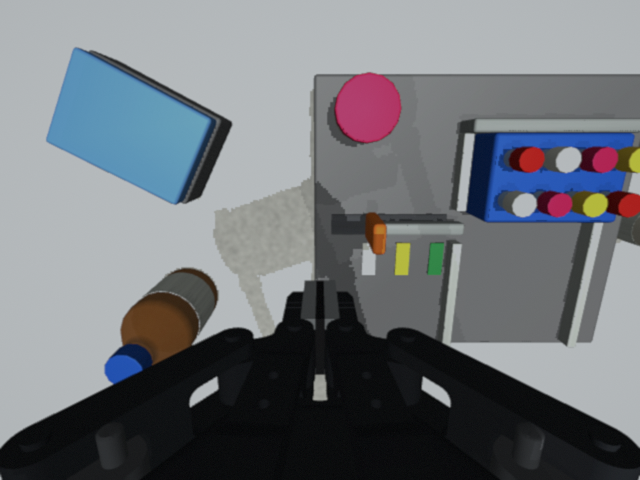

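The rack is against the fence in both views (block +9/+10 to +75) and the paddle is still at the white mark, so the order holds. In the picture the shut fingertips are at (320, 295), left of the paddle at (377, 232), and the dark strip is a flat slot. Next I descend.

jog_arm:
  motion:
    - {"dx": -0.1, "dy": 0, "dz": -3.5, "turn": 0}
    - {"dx": 0, "dy": 0, "dz": -3.5, "turn": 0}
    - {"dx": 0, "dy": 0, "dz": -3.0, "turn": 0}
    - {"dx": 0, "dy": 0, "dz": -2, "turn": 0}
    - {"dx": 0, "dy": 0, "dz": -1, "turn": 0}
    - {"dx": 0, "dy": 0, "dz": 0, "turn": 0}
    - {"dx": 0, "dy": 0, "dz": 0, "turn": 0}

```text
time: 7.5
tool_pos: [0.5266, 0.2346, 0.0887]
tcp_rot: [3.141, 0.075, 0.0]
wrist_force: [0.4, -0.3, 0.8]
width: 0.0
```

jog_arm:
  motion:
    - {"dx": 0.05, "dy": -1, "dz": 0, "turn": 0}
    - {"dx": 0.03, "dy": -0.5, "dz": 0, "turn": 0}
    - {"dx": 0.02, "dy": -0.4, "dz": 0, "turn": 0}
    - {"dx": 0.02, "dy": -0.4, "dz": 0, "turn": 0}
    - {"dx": 0.02, "dy": -0.4, "dz": 0, "turn": 0}
    - {"dx": 0.02, "dy": -0.4, "dz": 0, "turn": 0}

```text
time: 8.0
tool_pos: [0.5289, 0.2057, 0.0897]
tcp_rot: [-3.137, -0.075, -0.004]
wrist_force: [-0.6, 6.0, 2.1]
width: -0.0
```

jog_arm:
  motion:
    - {"dx": 0.02, "dy": -0.5, "dz": 0, "turn": 0}
    - {"dx": 0.02, "dy": -0.5, "dz": 0, "turn": 0}
    - {"dx": 0.02, "dy": -0.5, "dz": 0, "turn": 0}
    - {"dx": 0.02, "dy": -0.5, "dz": 0, "turn": 0}
    - {"dx": 0.02, "dy": -0.5, "dz": 0, "turn": 0}
    - {"dx": 0.02, "dy": -0.5, "dz": 0, "turn": 0}
    - {"dx": 0.02, "dy": -0.5, "dz": 0, "turn": 0}
    - {"dx": 0.02, "dy": -0.5, "dz": 0, "turn": 0}

```text
time: 8.67
tool_pos: [0.5294, 0.1639, 0.088]
tcp_rot: [3.141, 0.077, -0.001]
wrist_force: [0.5, 0.8, -0.7]
width: -0.001
```

jog_arm:
  motion:
    - {"dx": 0.02, "dy": -0.4, "dz": 0, "turn": 0}
    - {"dx": 0.02, "dy": -0.4, "dz": 0, "turn": 0}
    - {"dx": 0.02, "dy": -0.3, "dz": 0, "turn": 0}
    - {"dx": 0.01, "dy": -0.3, "dz": 0, "turn": 0}
    - {"dx": 0, "dy": 0, "dz": 0, "turn": 0}

```text
time: 9.08
tool_pos: [0.5301, 0.1519, 0.0882]
tcp_rot: [-3.137, -0.074, 0.0]
wrist_force: [-0.6, 8.0, -0.9]
width: 0.002
```

```bash
python3 m.py e wrist top
```

```text
9.0833 [0.53010242 0.15192798 0.08821016] mix [-0.00152498  0.08930987] [-3.13692568e+00 -7.37622744e-02  1.42510826e-04] 0.0019281684448946219 [-0.6372857   8.00203826 -0.87140043]
wrist rack top 19221 x [0.0112 0.0446 0.0747] y [-0.0275  0.02    0.0502] z [0.1   0.107]
wrist lever 1858 x [-0.0027  0.0095  0.0119] y [0.0658 0.0714 0.0758] z [0.073 0.119]
top rack top 669 x [0.0096 0.0425 0.0741] y [-0.0485  0.0003  0.0493] z [0.099 0.112]
```

jog_arm:
  motion:
    - {"dx": 0, "dy": -0.1, "dz": 0, "turn": 0}
    - {"dx": 0, "dy": -0.1, "dz": 0, "turn": 0}
    - {"dx": 0, "dy": 0, "dz": 0, "turn": 0}

```text
time: 9.43
tool_pos: [0.5301, 0.1518, 0.0882]
tcp_rot: [-3.135, -0.074, -0.0]
wrist_force: [-1.2, 13.4, -2.2]
width: -0.005
```

jog_arm:
  motion:
    - {"dx": 0, "dy": -0.1, "dz": 0, "turn": 0}
    - {"dx": 0, "dy": -0.1, "dz": 0, "turn": 0}
    - {"dx": 0, "dy": 0, "dz": 0, "turn": 0}

```text
time: 9.68
tool_pos: [0.5301, 0.1516, 0.0883]
tcp_rot: [-3.131, -0.073, -0.001]
wrist_force: [-0.5, 19.4, -3.6]
width: -0.001
```

The lever is on the hard stop: no more motion, and force rose to 19 N. I'll back off to +y, rise clear and check.

jog_arm:
  motion:
    - {"dx": 0, "dy": 0.5, "dz": 0, "turn": 0}
    - {"dx": -0.05, "dy": 1, "dz": 0, "turn": 0}
    - {"dx": -0.1, "dy": 2, "dz": 0, "turn": 0}
    - {"dx": -0.1, "dy": 2, "dz": 0, "turn": 0}
    - {"dx": 0, "dy": 0, "dz": 3, "turn": 0}
    - {"dx": 0, "dy": 0, "dz": 4, "turn": 0}
    - {"dx": 0, "dy": 0, "dz": 4, "turn": 0}
    - {"dx": -1.5, "dy": 0, "dz": 3, "turn": 0}
    - {"dx": -2, "dy": 0, "dz": 0, "turn": 0}
    - {"dx": -2, "dy": 0, "dz": 0, "turn": 0}
    - {"dx": 0, "dy": 0, "dz": 0, "turn": 0}
    - {"dx": 0, "dy": 0, "dz": 0, "turn": 0}

```text
time: 10.68
tool_pos: [0.4723, 0.2014, 0.2285]
tcp_rot: [3.14, 0.078, 0.001]
wrist_force: [0.0, -0.3, -0.4]
width: -0.002
```

```bash
python3 m.py f wrist top
python3 - <<'E'
from h import *
p0=np.load("top0.npz")["p"].astype(int); p1=cv2.imread("pics/f_top.png")[:,:,::-1].astype(int)
i=viewer.camera_info("top")
for n,p in(("0",p0),("1",p1)):
    H=hsv(p.astype(np.uint8)); m=cv2.inRange(H,(160,120,40),(179,255,255)); k,l,st,ce=cv2.connectedComponentsWithStats(m)
    print("pink",n,[(ce[j].round(1).tolist(),int(st[j,4])) for j in range(1,k) if st[j,4]>150])
E
```

```text
10.6833 [0.47228938 0.20137585 0.22852518] mix [-0.05684665  0.1415301 ] [3.14039056e+00 7.75944674e-02 1.29269847e-03] -0.0019595839057090537 [ 0.04423168 -0.31030697 -0.44085605]
wrist rack top 7510 x [0.0101 0.0426 0.0743] y [-0.047   0.0098  0.0503] z [0.1   0.107]
wrist lever 827 x [-0.0116  0.0003  0.0292] y [-0.0276  0.0749  0.0761] z [0.073 0.118]
wrist green 485 x [-0.0479 -0.0325 -0.0176] y [0.0647 0.0709 0.0769] z [0.065 0.068]
top rack top 683 x [0.0094 0.042  0.074 ] y [-0.0486  0.0004  0.049 ] z [0.099 0.112]
top lever 49 x [-0.0112 -0.0012  0.0104] y [0.0653 0.0704 0.0762] z [0.092 0.123]
top green 64 x [-0.0463 -0.0328 -0.0192] y [0.0645 0.0714 0.0772] z [0.061 0.073]
pink 0 [([232.7, 185.5], 279), ([353.8, 188.1], 227), ([356.7, 225.5], 217)]
pink 1 [([232.7, 185.5], 281), ([353.8, 188.1], 228), ([356.8, 225.4], 220)]
```

View pics/f_wrist.png

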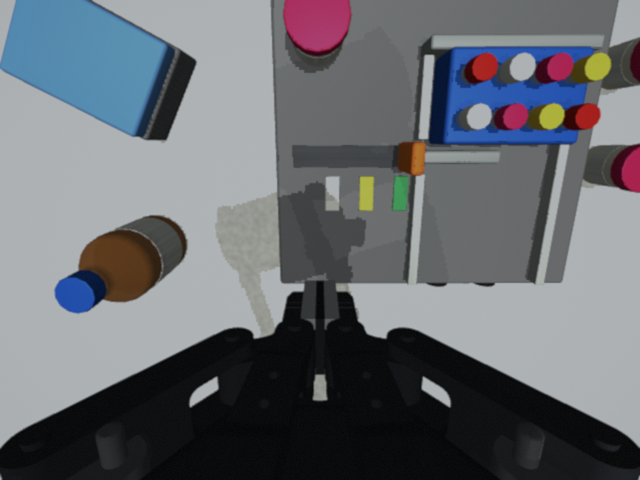

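View pics/f_top.png

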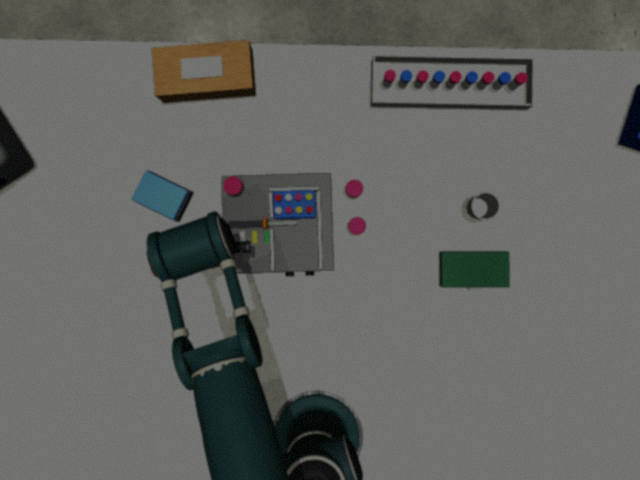

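In the wrist view the paddle is at (412, 158), level with the green mark at (400, 193). The bar lies across the front of the rack at (425–500, 157), and the rack is flush with the fence. The top view shows everything else where it was, and the arm is clear. I'm handing in the job.

```bash
python3 -c "
from workcell import bot
print(bot.finish_job())"
```

```text
the job is handed in; nothing more can be done
None
```

The rack stands against the back fence and the lock lever is at its second stop, with its bar across the front of the rack. The job was handed in at about 10.8 s on the robot's clock.

- **Rack:** I pushed it about 54 mm along the channel with the fingers part open. At the fence it stopped moving and the force rose to 11 N. The last images put the block from mixer x +9 to +74 mm, where +9 to +75 is home.
- **Lever:** I then pushed the paddle with the fingers shut, past the yellow mark to the hard end, where it stopped moving and the force rose to 19 N. After I let go, the paddle stayed at y of about +70.5 mm, where the second stop is +71.
- **Everything else:** The three jars are within 0.1 px of their first positions in the top view. The bottle, cup and boxes I checked by eye only, and they look unmoved. The arm was clear and the wrist force about zero.

My first two move calls were refused because some rows left out keys, and nothing moved. In the last wrist reading the "lever" mask also picked up some tube caps, so I relied on the top view and the picture for the lever. No other check failed or disagreed.

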